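# Vent the espresso machine and take off its boiler cap for refilling

## Robot

A 6-joint arm with a two-finger parallel gripper is mounted at the origin on a cart in front of the work surface, level with it; the furniture and walls round the work are solid. World frame = base frame: x ahead of the robot, y to its left, z up, the work surface at z = 0. Lengths are in m, angles in rad, forces in N, time in s.
With the tool pointing down it reaches from about 0.3 to 0.775 m from the base axis. Payload 14.6 kg.
Tool frame: the origin (TCP) lies midway between the tips of the shut fingers; the grasp point (between the pads) lies 19 mm behind it; z points along the fingers, y is the line along which they close (so a half turn about z gives the same grasp; the last joint's range is limited). The gripper opens to 94 mm and grips with 3 to 60 N. Pads are 16 mm wide; open, the fingers measure 119 mm over their backs; the gripper's body (75 mm by 177 mm) begins 78 mm behind the grasp point.
Start: joints at [-1.381, 0.3, 1.521, -0, 1.321, -0.067], TCP at [0.14, -0.532, 0.205] pointing down, gripper open.
Joint ranges: [-3.03, 3.03], [-0.79, 2.21], [0.23, 2.52], [-1.04, 4.18], [0, 3.07], [-2.55, 2.55]. Speed limits (rad/s): [2.22, 2.22, 2.57, 3.14, 3.14, 3.14].

## Interface

Orientations are given as a unit quaternion [x, y, z, w].
In Python, from workcell import telemetry, grab_frame, get_calibration, manip gives the robot as it stands. The module is installed in compiled form; this text tells all that it offers.
- The arm moves only by the tool jog_arm, never from a script. Its argument "plan" is a list of rows, each an object of numbers: "tx", "ty", "tz": the shift along the tool's x, y, z in cm; "ax", "ay", "az": the turn, a rotation vector about the tool's x, y, z in rad; "claw": the closure, from 0 (fully open) to 1 (shut). In form: [{"tx": .., "ty": .., "tz": .., "ax": .., "ay": .., "az": .., "claw": ..}, ...]. A call has 1 to 20 rows; each row is the pose to reach, as a shift and turn from the pose commanded when the call began, along the tool's axes at that moment; what a row does not reach only later rows make up. A row lasts 1/10 s, in which the tool goes at most 50 mm and 8.59 degrees, less where a joint would pass 70% of its speed; a pose out of reach is approached as far as the arm can. A call with a gripper value outside its range is refused whole. The fingers move at their own pace and stop on an object; "squeeze" is the grip in N (left out, the last holds). Time passes only in rows, so rows that repeat a pose let the fingers close. It gives the time, the measured TCP pose, the force, the opening and the grip force at its end, in the units of the state.
- telemetry.state(): the state, without advancing time (a new reading comes with each control period).
- grab_frame(name): name is "side" or "top"; returns (picture, depth): 400x640x3 uint8, red, green, blue; 400x640 float32, m along the optical axis (not along the pixel's ray), 0 where there is no reading.
- get_calibration(name): a dict with "intrinsics" (3x3 intrinsics, pixels), "view" (4x4, takes a point from world to camera coordinates). Camera axes: x right, y down, z forward; pixel columns grow to the right and rows downward; lengths in m; the calibration is good to about 2 mm. A picture is of the moment at which its call begins. get_calibration takes no time and is no camera call.
- manip.hand_in(): hands the job in; it is judged then, once.
The state is a dict: "clock": time; "qpos": joint angles; "dq": joint speeds; "tau": joint torques, N m; "tcp_pos": TCP position; "tcp_rot": TCP orientation; "force": force on the tool from outside, world axes, zero at the start; "ft_torque": the same for the moment, N m; "opening": finger opening in m; "gripper_force": force on a finger pad.
Only numpy, scipy, OpenCV 4.12 (cv2) and the standard library are available. Lean on these libraries where they do the work, as an engineer would, in place of code of your own. Each camera call takes 0.05 s, during which the arm holds its last target. There are 200 camera calls.

## Task

To let me top up the red espresso machine's boiler, first let the steam out: turn the cranked steam tap on its top one full turn counter-clockwise and leave it open. Only then undo the black fluted boiler cap; I can't tell whether it has a normal or a reverse thread, so try one way and, if it won't go, the other. Lift the cap off and finish still holding it in the gripper, right way up, above the machine's drip tray and clear of the machine, without disturbing the mug, spoon, notebook or spice jar.

Things in the scene. Friction and masses are not known exactly. Their poses are not given: they have to be found in the camera images.
- cap: boiler cap, 0.12 kg: black fluted round grip 46 mm across and 32 mm tall (z 4 to 36 mm) on a steel flange 48 mm across and 4 mm thick. Origin on its axis at the flange's underside, which sits on the filler neck; z up. Below hangs a stem with a cross-bar 33 mm long, 12 mm down into the neck. Its quarter-turn thread may be of either hand, which cannot be seen; see filler
- filler (a point): fixed: centre of the filler neck's mouth, on the cap's axis, 18 mm above the deck; z up, x and y as the machine's (-x its front, +y its left, seen from the robot). The cap turned the wrong way stops within 15 degrees (forced, it slips in the fingers); the right way it turns easily without rising, lifts straight out from 70 degrees on, end stop at about 95 degrees, free there too
- tap_axis (a point): fixed point on the vertical axis of the steam tap, at the height of the middle of its grip (52 mm above the deck); axes as the machine's; it stands 132 mm to the -y side of the filler
- tap_handle (a point): middle of the tap's black upright grip, a round peg 16 mm thick and 37 mm tall (18 mm of it above this point) that spins freely on its pin, 46 mm from the tap's axis; the crank arm's top is 20 mm below this point, and the tap's hub (20 mm across) ends 14 mm below it
- steam_tap (a joint): steam tap, rad: 0 shut (crank towards the machine's -y), grows counter-clockwise seen from above, stop at 6.6; starts between 0 and 0.3; turns with light friction (0.06 N m) and stays where it is left
- tray (a point): fixed point: centre of the top of the drip tray (92 mm in x, 200 mm in y, top 28 mm above the table), in front of the machine, 116 mm to -x from the middle of its housing; axes as the machine's. The brew head and its handle hang over the tray's middle, up to 175 mm above the table; the machine's deck is 190 mm above the table
- mug: white mug with tea, 82 mm across, 91 mm tall, bystander; origin under its middle
- spoon: teaspoon, 130 mm long, bystander lying on the table; origin at its middle
- note_pad: yellow notebook, 210 x 150 x 11 mm, bystander lying on the table; origin under its middle
- herb_jar: spice jar, 41 mm across, 105 mm tall, bystander; origin under its middle
Things that resemble listed ones, but are neither listed nor needed, are in the scene too. Of the things shaped like the cap, the black one is meant.

How it is judged:
On the way, in this order (a step that is already met when the one before it is completed fails the run):
1. the steam tap is turned a full turn open, the cap still on (value of joint steam_tap above 6.1 rad and z of cap in the frame of filler below 0.006 m), for 0.2 s.
2. the cap is undone and lifted off its neck in the gripper (z of cap in the frame of filler above 0.02 m and contact force between the fingers and cap above 0.5 N), for 0.2 s.
At the end, for the whole second after the job is handed in: The steam tap is still open by a full turn (over 6.1 rad); the cap is held still by the fingers, its axis over the drip tray's outline, its flange at least 2 cm above the tray, within 0.4 rad of right way up, and touches no part of the machine (value of joint steam_tap above 6.1 rad and x of cap in the frame of tray between -0.055 and 0.05 m and y of cap in the frame of tray between -0.1 and 0.1 m and z of cap in the frame of tray above 0.02 m and angle between cap's own z axis and vertical below 0.4 rad and contact force between the fingers and cap above 0.5 N and contact force between cap and machine below 0.1 N and linear speed of cap below 0.03 m/s); the arm keeps its last pose, push and grip.
It fails at once if the cap was undone or lifted before the tap was open (value of joint steam_tap below 6 rad and (z of cap in the frame of filler above 0.006 m or angle between the x axis of cap and the x axis of filler, either way round above 0.5 rad)).
It fails at once if a bystander was moved (distance of any of mug, spoon, note_pad, herb_jar from where it was at the start of the episode above 0.03 m).
It also fails if it takes over 61 s, if anything falls off the work surface, if the arm or the gripper's body presses on something with over 40 N, if the wrist force passes 120 N, or if a joint passes its speed limit or range.

## Working session

There is one attempt and no reset: what is moved stays moved. The work goes in short steps, Python scripts to look and compute and a tool call to move; the robot and the scene stay as the last step left them, time stands still between calls to the robot, and variables do not carry over. Pictures are saved under pics/ and viewed, at most 10 in all, crops included, and the job is handed in when it is done.

Besides the shell and the picture viewer there is one more tool, called after ">>>" by a JSON object that holds its "op" and its "data", one argument or row to a line. jog_arm: Moves the arm, as the interface text tells. Its arguments: {"type":"object","properties":{"plan":{"type":"array","items":{"type":"object","properties":{"tx":{"type":"number"},"ty":{"type":"number"},"tz":{"type":"number"},"ax":{"type":"number"},"ay":{"type":"number"},"az":{"type":"number"},"claw":{"type":"number"}}}},"squeeze":{"type":"number"}},"required":["plan"]}

```bash
mkdir -p pics
cat > h.py <<'E'
import numpy as np,cv2
from workcell import telemetry,grab_frame,get_calibration,manip
def shot(n):
    im,d=grab_frame(n); np.savez(''+n+'.npz',im=im,d=d); return im,d
def pt(n,u,v,d=None):
    if d is None: d=np.load(''+n+'.npz')['d']
    c=get_calibration(n);K=np.array(c['intrinsics']);V=np.array(c['view'])
    p=d[v-1:v+2,u-1:u+2];z=np.median(p[p>0]) if (p>0).any() else np.nan
    return (np.linalg.inv(V)@np.r_[np.linalg.inv(K)@[u,v,1]*z,1])[:3]
def proj(n,P):
    c=get_calibration(n);q=(np.array(c['view'])@np.r_[P,1])[:3];q=np.array(c['intrinsics'])@q;return q[:2]/q[2]
E
python3 - <<'E'
from h import *
for n in('side','top'):
    im,d=shot(n); cv2.imwrite(f'pics/{n}0.png',im[:,:,::-1]); print(n,np.linalg.inv(get_calibration(n)['view'])[:3].round(3))
print(telemetry.state())
E
```

```text
side [[-0.836 -0.295  0.463 -0.201]
 [-0.548  0.417 -0.725  1.193]
 [ 0.021 -0.859 -0.511  0.969]]
top [[-0.009 -0.975  0.221  0.233]
 [-1.     0.008 -0.005  0.054]
 [ 0.003 -0.221 -0.975  1.528]]
{'clock': 0.1, 'qpos': array([-1.38059753e+00,  3.00394693e-01,  1.52148742e+00, -1.00485057e-05,
        1.32071834e+00, -6.65772918e-02]), 'dq': array([ 0.00158197, -0.00125561, -0.00150319,  0.00044826,  0.00060728,
       -0.00042574]), 'tau': array([ 5.62885507e-04, -5.32644582e+01, -3.53284228e+01,  7.09133665e-02,
        2.34739407e-02, -6.30713862e-05]), 'tcp_pos': array([ 0.13964357, -0.53174175,  0.20496787]), 'tcp_rot': array([ 9.91769284e-01,  1.28036840e-01, -3.59845906e-05, -5.02636077e-04]), 'force': array([ 0.28314254, -0.53495591, -0.52358516]), 'ft_torque': array([ 0.01601959,  0.00232704, -0.0038947 ]), 'gripper_force': 0.0, 'opening': 0.09414583360269252}
```

View pics/side0.png

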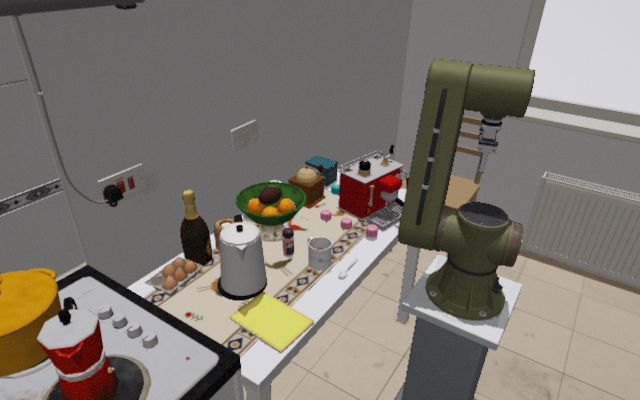

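View pics/top0.png

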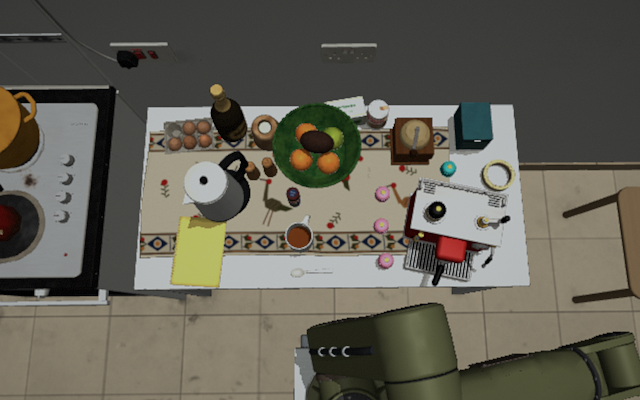

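The top view shows the red machine at about (455,235). On its deck are a black knob at (437,210), probably the cap, and a hub at (483,221) with a peg at (505,218), the tap. I'll enlarge both views.

Run:
```python
from h import *
a=np.load('top.npz')['im'][170:295,395:525,::-1];b=np.load('side.npz')['im'][135:235,325:425,::-1]
a=cv2.resize(a,(400*130//125,400),interpolation=cv2.INTER_CUBIC);b=cv2.resize(b,(400,400),interpolation=cv2.INTER_CUBIC)
a=cv2.resize(a[:,:400],(400,400)) if 0 else a
cv2.imwrite('pics/crop1.png',np.hstack([a[:, :],b[:, :384]]))
for u,v in [(437,208),(437,213),(483,221),(505,218),(420,190),(500,200),(415,225),(500,235),(460,205),(455,225),(412,262),(465,268),(440,250)]: print((u,v),pt('top',u,v).round(3))
for u,v in [(365,167),(365,175),(391,151),(386,161),(375,160),(390,215)]: print('s',(u,v),pt('side',u,v).round(3))
```

```text
(437, 208) [ 0.514 -0.232  0.243]
(437, 213) [ 0.501 -0.232  0.24 ]
(483, 221) [ 0.482 -0.357  0.221]
(505, 218) [ 0.483 -0.405  0.255]
(420, 190) [ 0.577 -0.2    0.189]
(500, 200) [ 0.547 -0.419  0.187]
(415, 225) [ 0.479 -0.181  0.189]
(500, 235) [ 0.45  -0.411  0.188]
(460, 205) [ 0.534 -0.308  0.188]
(455, 225) [ 0.478 -0.29   0.189]
(412, 262) [ 0.396 -0.195  0.027]
(465, 268) [ 0.377 -0.354  0.026]
(440, 250) [ 0.412 -0.249  0.171]
s (365, 167) [ 0.501 -0.217  0.229]
s (365, 175) [ 0.498 -0.216  0.195]
s (391, 151) [ 0.48  -0.403  0.236]
s (386, 161) [ 0.476 -0.354  0.21 ]
s (375, 160) [ 0.535 -0.374  0.191]
s (390, 215) [ 0.393 -0.26   0.027]
```

View pics/crop1.png

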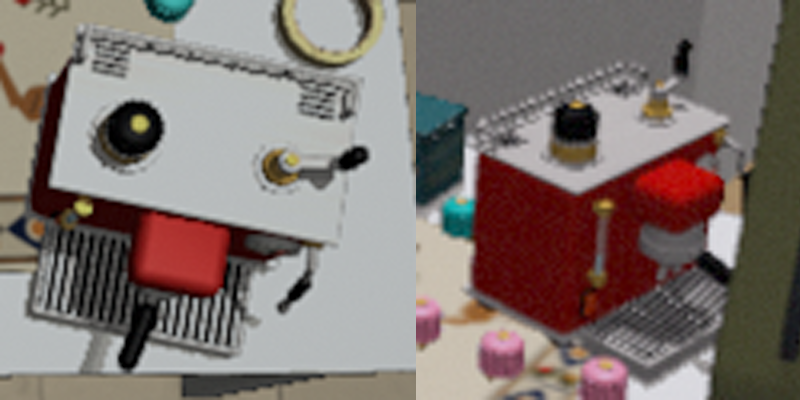

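The black cap at top (437,210) / side (365,167) sits on the brass neck on the deck. The pink and teal caps on the table and the dark jars are decoys. The tap hub is at (483,221) and its peg at (505,218). Next I'll fit each of them from both depth views.

Run:
```python
from h import *
def cloud(n):
    f=np.load(n+'.npz');d=f['d'];c=get_calibration(n);K=np.array(c['intrinsics']);W=np.linalg.inv(c['view'])
    v,u=np.indices(d.shape);r=np.stack([u,v,np.ones_like(u)],-1)@np.linalg.inv(K).T*d[...,None]
    P=r@W[:3,:3].T+W[:3,3];P[d<=0]=9;return P,f['im']
for n in('top','side'):
    P,im=cloud(n);x,y,z=np.moveaxis(P,-1,0);br=im.sum(-1)
    def s(c,r,z0,z1): 
        m=(np.hypot(x-c[0],y-c[1])<r)&(z>z0)&(z<z1);p=P[m]
        return m.sum(),p.mean(0).round(4),p.min(0).round(3),p.max(0).round(3)
    print(n,'cap top',s((.505,-.225),.04,.236,.26));print(' cap body',s((.505,-.225),.04,.214,.236));print(' neck',s((.505,-.225),.04,.194,.21))
    print(' peg',s((.482,-.404),.025,.228,.27));print(' hub',s((.48,-.355),.018,.2,.25));print(' arm',s((.48,-.38),.015,.2,.23))
    m=(z>.183)&(z<.194)&(x>.4)&(x<.62)&(y>-.46)&(y<-.14)
    r=cv2.minAreaRect(P[m][:,:2].astype(np.float32));print(' deck',m.sum(),np.median(z[m]),r)
    m=(z>.02)&(z<.034)&(x>.3)&(x<.48)&(y>-.42)&(y<-.14)
    r=cv2.minAreaRect(P[m][:,:2].astype(np.float32));print(' tray',m.sum(),np.median(z[m]),r)
    if n=='top':
        m=(np.hypot(x-.482,y+.404)<.025)&(z>.2); print(np.c_[P[m],br[m]].round(3))
```

```text
top cap top (np.int64(172), array([ 0.514 , -0.2351,  0.2409]), array([ 0.494, -0.257,  0.236]), array([ 0.534, -0.215,  0.248]))
 cap body (np.int64(82), array([ 0.5075, -0.2296,  0.229 ]), array([ 0.492, -0.258,  0.214]), array([ 0.537, -0.213,  0.236]))
 neck (np.int64(73), array([ 0.5033, -0.2214,  0.1996]), array([ 0.472, -0.257,  0.194]), array([ 0.544, -0.187,  0.21 ]))
 peg (np.int64(53), array([ 0.483 , -0.4084,  0.249 ]), array([ 0.476, -0.418,  0.228]), array([ 0.492, -0.402,  0.264]))
 hub (np.int64(80), array([ 0.4836, -0.3605,  0.2156]), array([ 0.472, -0.373,  0.2  ]), array([ 0.497, -0.348,  0.232]))
 arm (np.int64(49), array([ 0.4838, -0.3794,  0.2188]), array([ 0.472, -0.393,  0.2  ]), array([ 0.491, -0.366,  0.227]))
 deck 3828 0.18886484091910982 ((0.5171765089035034, -0.3047125041484833), (0.24894656240940094, 0.1476011872291565), 77.26283264160156)
 tray 1397 0.025737124425915914 ((0.40695464611053467, -0.28106361627578735), (0.24113185703754425, 0.09856384992599487), 78.1420669555664)
[[ 4.91e-01 -4.08e-01  2.53e-01  4.12e+02]
 [ 4.92e-01 -4.13e-01  2.49e-01  4
[... 4711 characters left out ...]
rray([ 0.477, -0.25 ,  0.194]), array([ 0.541, -0.197,  0.21 ]))
 peg (np.int64(29), array([ 0.4822, -0.4044,  0.2447]), array([ 0.475, -0.414,  0.229]), array([ 0.491, -0.394,  0.259]))
 hub (np.int64(42), array([ 0.483 , -0.355 ,  0.2134]), array([ 0.471, -0.37 ,  0.2  ]), array([ 0.496, -0.343,  0.23 ]))
 arm (np.int64(8), array([ 0.4832, -0.3807,  0.2222]), array([ 0.479, -0.391,  0.215]), array([ 0.491, -0.37 ,  0.226]))
 deck 750 0.1902672905328478 ((0.5186327695846558, -0.3010978102684021), (0.2559383511543274, 0.1572914719581604), 79.19798278808594)
 tray 567 0.02738078160904156 ((0.41045647859573364, -0.26268166303634644), (0.2311122566461563, 0.1048751026391983), 78.42776489257812)
```

>>> {"op": "jog_arm", "data": {
  "plan": [
    {"tz":-5,"claw":0.57},
    {"tz":-9.5,"claw":0.57},
    {"tx":5,"ty":-0.4,"tz":-9.5,"claw":0.57},
    {"tx":10,"ty":-0.9,"tz":-9.5,"claw":0.57},
    {"tx":15,"ty":-1.3,"tz":-9.5,"claw":0.57},
    {"tx":20,"ty":-1.8,"tz":-9.5,"claw":0.57},
    {"tx":25,"ty":-2.2,"tz":-9.5,"claw":0.57},
    {"tx":30,"ty":-2.7,"tz":-9.5,"claw":0.57},
    {"tx":34,"ty":-3.0,"tz":-9.5,"claw":0.57},
    {"tx":36.4,"ty":-3.25,"tz":-9.5,"claw":0.57},
    {"tx":36.4,"ty":-3.25,"tz":-9.5,"claw":0.57},
    {"tx":36.4,"ty":-3.25,"tz":-9.5,"claw":0.57},
    {"tx":36.4,"ty":-3.25,"tz":-9.5,"claw":0.57},
    {"tx":36.4,"ty":-3.25,"tz":-9.5,"claw":0.57}
  ],
  "squeeze": 8
}}

```text
schema error: expected keys tx, ty, tz, ax, ay, az, claw
```

Run:
```python
from h import *
s=telemetry.state();print({k:np.round(s[k],4) for k in('clock','qpos','tcp_pos','tcp_rot','force','opening')})
im,d=shot('side');a=cv2.resize(im[125:225,325:425,::-1],(400,400),interpolation=cv2.INTER_CUBIC)
im,d=shot('top');b=cv2.resize(im[170:270,420:520,::-1],(400,400),interpolation=cv2.INTER_CUBIC)
cv2.imwrite('pics/c2.png',np.hstack([a,b]))
```

```text
{'clock': np.float64(0.1), 'qpos': array([-1.3806,  0.3004,  1.5215, -0.    ,  1.3207, -0.0666]), 'tcp_pos': array([ 0.1396, -0.5317,  0.205 ]), 'tcp_rot': array([ 9.918e-01,  1.280e-01, -0.000e+00, -5.000e-04]), 'force': array([ 0.2831, -0.535 , -0.5236]), 'opening': np.float64(0.0941)}
```

View pics/c2.png

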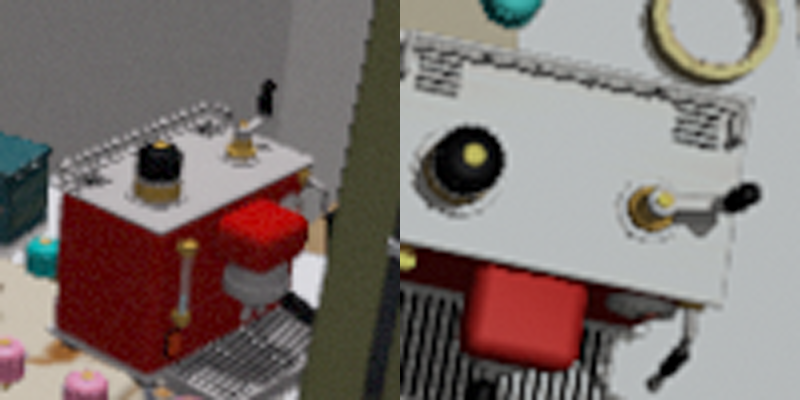

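The arm has not moved, because every row needs all seven keys. The picture is unchanged: the peg is at crop (742,196) on the right. I'll resend the move with full rows.

>>> {"op": "jog_arm", "data": {
  "plan": [
    {"tx":0,"ty":0,"tz":-5,"ax":0,"ay":0,"az":0,"claw":0.57},
    {"tx":0,"ty":0,"tz":-9.5,"ax":0,"ay":0,"az":0,"claw":0.57},
    {"tx":5,"ty":-0.4,"tz":-9.5,"ax":0,"ay":0,"az":0,"claw":0.57},
    {"tx":10,"ty":-0.9,"tz":-9.5,"ax":0,"ay":0,"az":0,"claw":0.57},
    {"tx":15,"ty":-1.3,"tz":-9.5,"ax":0,"ay":0,"az":0,"claw":0.57},
    {"tx":20,"ty":-1.8,"tz":-9.5,"ax":0,"ay":0,"az":0,"claw":0.57},
    {"tx":25,"ty":-2.2,"tz":-9.5,"ax":0,"ay":0,"az":0,"claw":0.57},
    {"tx":30,"ty":-2.7,"tz":-9.5,"ax":0,"ay":0,"az":0,"claw":0.57},
    {"tx":34,"ty":-3.0,"tz":-9.5,"ax":0,"ay":0,"az":0,"claw":0.57},
    {"tx":36.4,"ty":-3.25,"tz":-9.5,"ax":0,"ay":0,"az":0,"claw":0.57},
    {"tx":36.4,"ty":-3.25,"tz":-9.5,"ax":0,"ay":0,"az":0,"claw":0.57},
    {"tx":36.4,"ty":-3.25,"tz":-9.5,"ax":0,"ay":0,"az":0,"claw":0.57},
    {"tx":36.4,"ty":-3.25,"tz":-9.5,"ax":0,"ay":0,"az":0,"claw":0.57},
    {"tx":36.4,"ty":-3.25,"tz":-9.5,"ax":0,"ay":0,"az":0,"claw":0.57}
  ],
  "squeeze": 8
}}

```text
clock: 1.6
tcp_pos: [0.4826, -0.4087, 0.3007]
tcp_rot: [0.992, 0.127, 0.0, 0.0]
force: [-0.6, -0.5, 1.0]
opening: 0.0402
gripper_force: 0.0
```

Run:
```python
from h import *
s=telemetry.state();print({k:np.round(s[k],4) for k in('clock','qpos','tcp_pos','tcp_rot','force','opening')})
im,d=shot('side');a=cv2.resize(im[125:225,325:425,::-1],(400,400),interpolation=cv2.INTER_CUBIC)
im,d=shot('top');b=cv2.resize(im[170:270,420:520,::-1],(400,400),interpolation=cv2.INTER_CUBIC)
cv2.imwrite('pics/c3.png',np.hstack([a,b]))
```

```text
{'clock': np.float64(1.6), 'qpos': array([-7.6060e-01,  4.4620e-01,  1.1058e+00, -1.0000e-04,  1.5892e+00,
        5.5480e-01]), 'tcp_pos': array([ 0.4826, -0.4087,  0.3007]), 'tcp_rot': array([9.919e-01, 1.274e-01, 1.000e-04, 2.000e-04]), 'force': array([-0.578 , -0.5474,  1.018 ]), 'opening': np.float64(0.0402)}
```

View pics/c3.png

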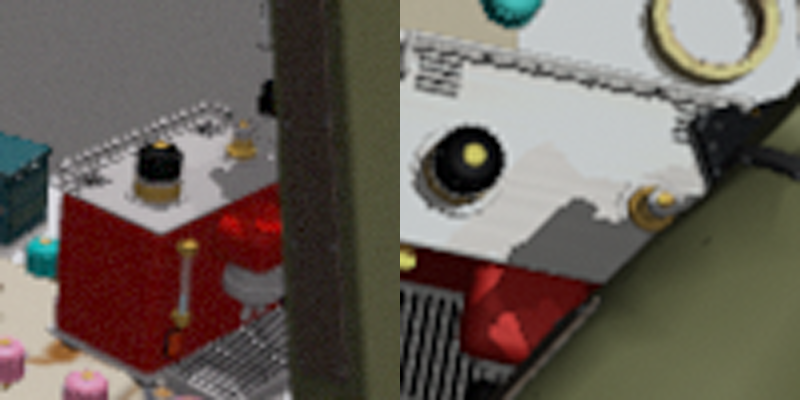

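The arm now hides the peg. In the side view the peg is just left of the arm at crop (268,95), and the gripper is above it. I'll descend and close gently.

>>> {"op": "jog_arm", "data": {
  "plan": [
    {"tx":0.1,"ty":-0.05,"tz":2,"ax":0,"ay":0,"az":0,"claw":0.57},
    {"tx":0.1,"ty":-0.05,"tz":3.5,"ax":0,"ay":0,"az":0,"claw":0.57},
    {"tx":0.1,"ty":-0.05,"tz":5,"ax":0,"ay":0,"az":0,"claw":0.57},
    {"tx":0.1,"ty":-0.05,"tz":6.2,"ax":0,"ay":0,"az":0,"claw":0.57},
    {"tx":0.1,"ty":-0.05,"tz":6.9,"ax":0,"ay":0,"az":0,"claw":0.57},
    {"tx":0.1,"ty":-0.05,"tz":6.9,"ax":0,"ay":0,"az":0,"claw":0.57}
  ]
}}

```text
clock: 2.3
tcp_pos: [0.4841, -0.4073, 0.2307]
tcp_rot: [0.992, 0.128, -0.0, -0.0]
force: [0.7, 0.0, -0.5]
opening: 0.0404
gripper_force: 0.0
```

>>> {"op": "jog_arm", "data": {
  "plan": [
    {"tx":0,"ty":0,"tz":0,"ax":0,"ay":0,"az":0,"claw":0.9},
    {"tx":0,"ty":0,"tz":0,"ax":0,"ay":0,"az":0,"claw":0.9},
    {"tx":0,"ty":0,"tz":0,"ax":0,"ay":0,"az":0,"claw":0.9},
    {"tx":0,"ty":0,"tz":0,"ax":0,"ay":0,"az":0,"claw":0.9},
    {"tx":0,"ty":0,"tz":0,"ax":0,"ay":0,"az":0,"claw":0.9}
  ],
  "squeeze": 8
}}

```text
clock: 2.8
tcp_pos: [0.4844, -0.4083, 0.2321]
tcp_rot: [0.992, 0.128, 0.0, 0.001]
force: [0.4, -5.3, 1.0]
opening: 0.0156
gripper_force: 8.0
```

```bash
cat >> h.py <<'E'
def orbit(A,C,th0,ths,psi=.2567,r=.046):
    # tool-frame offsets (cm) from commanded point C to circle about A; th: deg from +x ccw
    for t in ths:
        w=np.array(A)+r*np.array([np.cos(np.radians(t+th0)),np.sin(np.radians(t+th0))])-C
        print(t,round(100*(w[0]*np.cos(psi)+w[1]*np.sin(psi)),2),round(100*(w[0]*np.sin(psi)-w[1]*np.cos(psi)),2))
E
python3 -c "
from h import *
orbit((.4855,-.3628),(.4842,-.4078),-92,range(0,91,10))"
```

```text
0 -0.05 0.09
10 0.73 0.25
20 1.53 0.27
30 2.33 0.16
40 3.09 -0.09
50 3.79 -0.47
60 4.42 -0.97
70 4.96 -1.57
80 5.38 -2.25
90 5.67 -3.0
```

>>> {"op": "jog_arm", "data": {
  "plan": [
    {"tx":-0.05,"ty":0.1,"tz":0,"ax":0,"ay":0,"az":0,"claw":0.9},
    {"tx":0.73,"ty":0.25,"tz":0,"ax":0,"ay":0,"az":0,"claw":0.9},
    {"tx":1.53,"ty":0.27,"tz":0,"ax":0,"ay":0,"az":0,"claw":0.9},
    {"tx":2.33,"ty":0.16,"tz":0,"ax":0,"ay":0,"az":0,"claw":0.9},
    {"tx":3.09,"ty":-0.09,"tz":0,"ax":0,"ay":0,"az":0,"claw":0.9},
    {"tx":3.79,"ty":-0.47,"tz":0,"ax":0,"ay":0,"az":0,"claw":0.9},
    {"tx":3.79,"ty":-0.47,"tz":0,"ax":0,"ay":0,"az":0,"claw":0.9}
  ]
}}

```text
clock: 3.5
tcp_pos: [0.5219, -0.3933, 0.2322]
tcp_rot: [0.992, 0.128, 0.002, 0.002]
force: [8.7, -6.0, 2.7]
opening: 0.0153
gripper_force: 8.0
```

Run:
```python
from h import *
s=telemetry.state();print({k:np.round(s[k],4) for k in('clock','tcp_pos','tcp_rot','force','ft_torque','opening')})
im,d=shot('top');b=cv2.resize(im[170:270,420:520,::-1],(400,400),interpolation=cv2.INTER_CUBIC)
im,d=shot('side');a=cv2.resize(im[125:225,325:425,::-1],(400,400),interpolation=cv2.INTER_CUBIC)
cv2.imwrite('pics/c4.png',np.hstack([a,b]))
```

```text
{'clock': np.float64(3.5), 'tcp_pos': array([ 0.5219, -0.3933,  0.2322]), 'tcp_rot': array([0.9917, 0.1285, 0.0016, 0.0016]), 'force': array([ 8.706 , -6.0164,  2.6664]), 'ft_torque': array([-1.0777, -1.5441,  0.0042]), 'opening': np.float64(0.0153)}
```

View pics/c4.png

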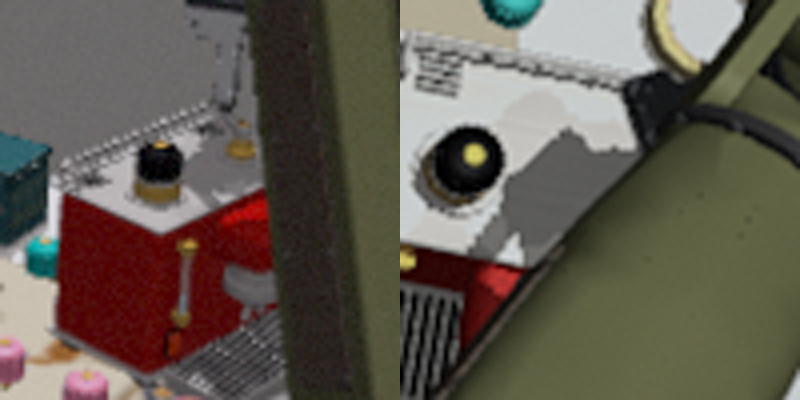

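The gripper is carrying the crank round; the fingers stand behind the hub at crop (235,110). The force is about 10 N outward, so I'm moving the axis estimate to (0.4875, -0.363).

```bash
python3 -c "
from h import *
orbit((.4875,-.363),(.5196,-.3932),0,range(-42,60,10))"
```

```text
-42 0.19 0.11
-32 0.82 -0.39
-22 1.35 -0.99
-12 1.77 -1.67
-2 2.07 -2.41
8 2.23 -3.2
18 2.25 -4.0
28 2.14 -4.79
38 1.89 -5.55
48 1.51 -6.26
58 1.01 -6.89
```

>>> {"op": "jog_arm", "data": {
  "plan": [
    {"tx":0.19,"ty":0.11,"tz":0,"ax":0,"ay":0,"az":0,"claw":0.9},
    {"tx":0.82,"ty":-0.39,"tz":0,"ax":0,"ay":0,"az":0,"claw":0.9},
    {"tx":1.35,"ty":-0.99,"tz":0,"ax":0,"ay":0,"az":0,"claw":0.9},
    {"tx":1.77,"ty":-1.67,"tz":0,"ax":0,"ay":0,"az":0,"claw":0.9},
    {"tx":2.07,"ty":-2.41,"tz":0,"ax":0,"ay":0,"az":0,"claw":0.9},
    {"tx":2.23,"ty":-3.2,"tz":0,"ax":0,"ay":0,"az":0,"claw":0.9},
    {"tx":2.25,"ty":-4.0,"tz":0,"ax":0,"ay":0,"az":0,"claw":0.9},
    {"tx":2.14,"ty":-4.79,"tz":0,"ax":0,"ay":0,"az":0,"claw":0.9},
    {"tx":1.89,"ty":-5.55,"tz":0,"ax":0,"ay":0,"az":0,"claw":0.9},
    {"tx":1.51,"ty":-6.26,"tz":0,"ax":0,"ay":0,"az":0,"claw":0.9},
    {"tx":1.51,"ty":-6.26,"tz":0,"ax":0,"ay":0,"az":0,"claw":0.9}
  ]
}}

```text
clock: 4.7
tcp_pos: [0.5181, -0.3283, 0.2318]
tcp_rot: [0.992, 0.128, -0.0, 0.0]
force: [-2.5, -1.3, 4.3]
opening: 0.0153
gripper_force: 8.0
```

Force is low, so the axis estimate holds. I'll continue.

```bash
python3 -c "
from h import *
orbit((.4875,-.363),(.5183,-.3288),0,list(range(58,160,10)))
print()
A=np.array((.4875,-.363));orbit(A,A+.046*np.array([np.cos(np.radians(158)),np.sin(np.radians(158))]),0,[*range(168,259,10),262])"
```

```text
58 -0.5 -0.63
68 -1.1 -1.16
78 -1.78 -1.58
88 -2.52 -1.88
98 -3.31 -2.04
108 -4.11 -2.07
118 -4.9 -1.95
128 -5.67 -1.7
138 -6.37 -1.32
148 -7.0 -0.82
158 -7.54 -0.22

168 -0.42 0.68
178 -0.72 1.43
188 -0.88 2.21
198 -0.9 3.01
208 -0.79 3.81
218 -0.54 4.57
228 -0.16 5.27
238 0.34 5.9
248 0.94 6.44
258 1.62 6.86
262 1.91 6.99
```

>>> {"op": "jog_arm", "data": {
  "plan": [
    {"tx":-0.5,"ty":-0.63,"tz":0,"ax":0,"ay":0,"az":0,"claw":0.9},
    {"tx":-1.1,"ty":-1.16,"tz":0,"ax":0,"ay":0,"az":0,"claw":0.9},
    {"tx":-1.78,"ty":-1.58,"tz":0,"ax":0,"ay":0,"az":0,"claw":0.9},
    {"tx":-2.52,"ty":-1.88,"tz":0,"ax":0,"ay":0,"az":0,"claw":0.9},
    {"tx":-3.31,"ty":-2.04,"tz":0,"ax":0,"ay":0,"az":0,"claw":0.9},
    {"tx":-4.11,"ty":-2.07,"tz":0,"ax":0,"ay":0,"az":0,"claw":0.9},
    {"tx":-4.9,"ty":-1.95,"tz":0,"ax":0,"ay":0,"az":0,"claw":0.9},
    {"tx":-5.67,"ty":-1.7,"tz":0,"ax":0,"ay":0,"az":0,"claw":0.9},
    {"tx":-6.37,"ty":-1.32,"tz":0,"ax":0,"ay":0,"az":0,"claw":0.9},
    {"tx":-7.0,"ty":-0.82,"tz":0,"ax":0,"ay":0,"az":0,"claw":0.9},
    {"tx":-7.54,"ty":-0.22,"tz":0,"ax":0,"ay":0,"az":0,"claw":0.9},
    {"tx":-7.54,"ty":-0.22,"tz":0,"ax":0,"ay":0,"az":0,"claw":0.9}
  ]
}}

```text
clock: 5.9
tcp_pos: [0.4448, -0.3463, 0.2318]
tcp_rot: [0.992, 0.128, 0.0, -0.0]
force: [-3.3, -0.0, 5.5]
opening: 0.015
gripper_force: 8.0
```

>>> {"op": "jog_arm", "data": {
  "plan": [
    {"tx":-0.42,"ty":0.68,"tz":0,"ax":0,"ay":0,"az":0,"claw":0.9},
    {"tx":-0.72,"ty":1.43,"tz":0,"ax":0,"ay":0,"az":0,"claw":0.9},
    {"tx":-0.88,"ty":2.21,"tz":0,"ax":0,"ay":0,"az":0,"claw":0.9},
    {"tx":-0.9,"ty":3.01,"tz":0,"ax":0,"ay":0,"az":0,"claw":0.9},
    {"tx":-0.79,"ty":3.81,"tz":0,"ax":0,"ay":0,"az":0,"claw":0.9},
    {"tx":-0.54,"ty":4.57,"tz":0,"ax":0,"ay":0,"az":0,"claw":0.9},
    {"tx":-0.16,"ty":5.27,"tz":0,"ax":0,"ay":0,"az":0,"claw":0.9},
    {"tx":0.34,"ty":5.9,"tz":0,"ax":0,"ay":0,"az":0,"claw":0.9},
    {"tx":0.94,"ty":6.44,"tz":0,"ax":0,"ay":0,"az":0,"claw":0.9},
    {"tx":1.62,"ty":6.86,"tz":0,"ax":0,"ay":0,"az":0,"claw":0.9},
    {"tx":1.91,"ty":6.99,"tz":0,"ax":0,"ay":0,"az":0,"claw":0.9},
    {"tx":1.91,"ty":6.99,"tz":0,"ax":0,"ay":0,"az":0,"claw":0.9},
    {"tx":1.91,"ty":6.99,"tz":0,"ax":0,"ay":0,"az":0,"claw":0.9}
  ]
}}

```text
clock: 7.2
tcp_pos: [0.4819, -0.4087, 0.2318]
tcp_rot: [0.992, 0.128, 0.001, 0.0]
force: [1.3, -1.9, 6.8]
opening: 0.0158
gripper_force: 8.0
```

>>> {"op": "jog_arm", "data": {
  "plan": [
    {"tx":0,"ty":0,"tz":0,"ax":0,"ay":0,"az":0,"claw":0.57},
    {"tx":0,"ty":0,"tz":0,"ax":0,"ay":0,"az":0,"claw":0.57},
    {"tx":0,"ty":0,"tz":0,"ax":0,"ay":0,"az":0,"claw":0.57},
    {"tx":0,"ty":0,"tz":-3,"ax":0,"ay":0,"az":0,"claw":0.57},
    {"tx":0,"ty":0,"tz":-7,"ax":0,"ay":0,"az":0,"claw":0.57},
    {"tx":1.5,"ty":-3.2,"tz":-7,"ax":0,"ay":0,"az":-0.15,"claw":0.25},
    {"tx":3,"ty":-6.5,"tz":-7,"ax":0,"ay":0,"az":-0.3,"claw":0.25},
    {"tx":4.5,"ty":-9.8,"tz":-7,"ax":0,"ay":0,"az":-0.45,"claw":0.25},
    {"tx":6,"ty":-13,"tz":-7,"ax":0,"ay":0,"az":-0.6,"claw":0.25},
    {"tx":7.5,"ty":-16.3,"tz":-7,"ax":0,"ay":0,"az":-0.75,"claw":0.25},
    {"tx":7.5,"ty":-16.3,"tz":-7,"ax":0,"ay":0,"az":-0.9,"claw":0.25},
    {"tx":7.5,"ty":-16.3,"tz":-7,"ax":0,"ay":0,"az":-0.9,"claw":0.25},
    {"tx":7.5,"ty":-16.3,"tz":-7,"ax":0,"ay":0,"az":-0.9,"claw":0.25},
    {"tx":7.5,"ty":-16.3,"tz":-7,"ax":0,"ay":0,"az":-0.9,"claw":0.25}
  ]
}}

```text
clock: 8.6
tcp_pos: [0.5122, -0.2325, 0.3012]
tcp_rot: [0.839, 0.545, -0.0, -0.0]
force: [-0.9, 0.5, -0.5]
opening: 0.0709
gripper_force: 0.0
```

Run:
```python
from h import *
s=telemetry.state();print({k:np.round(s[k],4) for k in('clock','qpos','tcp_pos','tcp_rot','force','opening')})
im,d=shot('top');b=cv2.resize(im[170:270,420:520,::-1],(400,400),interpolation=cv2.INTER_CUBIC)
im,d=shot('side');a=cv2.resize(im[125:225,325:425,::-1],(400,400),interpolation=cv2.INTER_CUBIC)
cv2.imwrite('pics/c5.png',np.hstack([a,b]))
for n,u,v in[('top',505,218),('top',504,217),('top',483,221),('side',391,151),('side',390,150)]:print(n,pt(n,u,v).round(3))
```

```text
{'clock': np.float64(8.6), 'qpos': array([-0.4911,  0.2764,  1.3315,  0.    ,  1.5341, -0.0726]), 'tcp_pos': array([ 0.5122, -0.2325,  0.3012]), 'tcp_rot': array([ 8.386e-01,  5.448e-01, -1.000e-04, -2.000e-04]), 'force': array([-0.8976,  0.5288, -0.4823]), 'opening': np.float64(0.0709)}
top [ 0.484 -0.405  0.253]
top [ 0.498 -0.425  0.192]
top [ 0.409 -0.235  0.608]
side [ 0.479 -0.401  0.237]
side [ 0.486 -0.407  0.237]
```

View pics/c5.png

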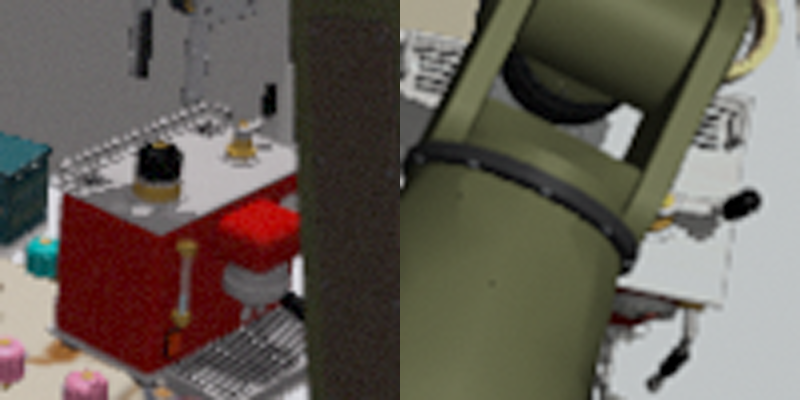

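The peg now sits at right-hand crop (742,204), back at its starting side after the turn. By measured angles the tap is at about 6.35 rad. In the left crop the gripper is above the cap at (158,160). I'll descend and grip.

>>> {"op": "jog_arm", "data": {
  "plan": [
    {"tx":0,"ty":0,"tz":3,"ax":0,"ay":0,"az":0,"claw":0.25},
    {"tx":0,"ty":0,"tz":5,"ax":0,"ay":0,"az":0,"claw":0.25},
    {"tx":0,"ty":0,"tz":6.5,"ax":0,"ay":0,"az":0,"claw":0.25},
    {"tx":0,"ty":0,"tz":8,"ax":0,"ay":0,"az":0,"claw":0.25},
    {"tx":0,"ty":0,"tz":8.7,"ax":0,"ay":0,"az":0,"claw":0.25},
    {"tx":0,"ty":0,"tz":8.7,"ax":0,"ay":0,"az":0,"claw":0.25}
  ]
}}

```text
clock: 9.3
tcp_pos: [0.5121, -0.232, 0.2137]
tcp_rot: [0.838, 0.546, -0.0, -0.001]
force: [0.7, -0.2, -0.3]
opening: 0.0706
gripper_force: 0.0
```

>>> {"op": "jog_arm", "data": {
  "plan": [
    {"tx":0,"ty":0,"tz":0,"ax":0,"ay":0,"az":0,"claw":0.6},
    {"tx":0,"ty":0,"tz":0,"ax":0,"ay":0,"az":0,"claw":0.6},
    {"tx":0,"ty":0,"tz":0,"ax":0,"ay":0,"az":0,"claw":0.6},
    {"tx":0,"ty":0,"tz":0,"ax":0,"ay":0,"az":0,"claw":0.6},
    {"tx":0,"ty":0,"tz":0,"ax":0,"ay":0,"az":0,"claw":0.6}
  ],
  "squeeze": 15
}}

```text
clock: 9.8
tcp_pos: [0.5126, -0.232, 0.215]
tcp_rot: [0.837, 0.547, 0.0, 0.001]
force: [0.4, 0.1, 4.5]
opening: 0.0455
gripper_force: 15.0
```

Gripped and centred: opening 45.5 mm with almost no side force. I'll try counter-clockwise first (-az, the normal thread).

>>> {"op": "jog_arm", "data": {
  "plan": [
    {"tx":0,"ty":0,"tz":0,"ax":0,"ay":0,"az":0,"claw":0.6},
    {"tx":0,"ty":0,"tz":0,"ax":0,"ay":0,"az":-0.1,"claw":0.6},
    {"tx":0,"ty":0,"tz":0,"ax":0,"ay":0,"az":-0.2,"claw":0.6},
    {"tx":0,"ty":0,"tz":0,"ax":0,"ay":0,"az":-0.3,"claw":0.6},
    {"tx":0,"ty":0,"tz":0,"ax":0,"ay":0,"az":-0.38,"claw":0.6},
    {"tx":0,"ty":0,"tz":0,"ax":0,"ay":0,"az":-0.38,"claw":0.6}
  ],
  "squeeze": 25
}}

```text
clock: 10.4
tcp_pos: [0.5126, -0.2319, 0.215]
tcp_rot: [0.718, 0.696, 0.0, 0.0]
force: [0.5, -0.8, 4.5]
opening: 0.0448
gripper_force: 25.0
```

Run:
```python
from h import *
s=telemetry.state();print({k:np.round(s[k],4) for k in('clock','qpos','tcp_pos','tcp_rot','force','ft_torque','tau','opening')})
print(2*np.arctan2(s['tcp_rot'][1],s['tcp_rot'][0]))
```

```text
{'clock': np.float64(10.4), 'qpos': array([-0.49  ,  0.3203,  1.472 ,  0.    ,  1.3484, -0.459 ]), 'tcp_pos': array([ 0.5126, -0.2319,  0.215 ]), 'tcp_rot': array([7.18e-01, 6.96e-01, 2.00e-04, 4.00e-04]), 'force': array([ 0.5492, -0.7823,  4.5161]), 'ft_torque': array([-0.0623, -0.0963,  0.0601]), 'tau': array([ -0.0527, -51.6748, -33.3311,   0.0671,   0.087 ,  -1.2925]), 'opening': np.float64(0.0448)}
1.5397481269155675
```

The joint 6 torque is -1.3 N·m, so the cap looks jammed and is slipping in the fingers: this is the wrong way. I'll go clockwise past the starting angle and compare.

>>> {"op": "jog_arm", "data": {
  "plan": [
    {"tx":0,"ty":0,"tz":0,"ax":0,"ay":0,"az":0.13,"claw":0.6},
    {"tx":0,"ty":0,"tz":0,"ax":0,"ay":0,"az":0.26,"claw":0.6},
    {"tx":0,"ty":0,"tz":0,"ax":0,"ay":0,"az":0.39,"claw":0.6},
    {"tx":0,"ty":0,"tz":0,"ax":0,"ay":0,"az":0.52,"claw":0.6},
    {"tx":0,"ty":0,"tz":0,"ax":0,"ay":0,"az":0.65,"claw":0.6},
    {"tx":0,"ty":0,"tz":0,"ax":0,"ay":0,"az":0.78,"claw":0.6},
    {"tx":0,"ty":0,"tz":0,"ax":0,"ay":0,"az":0.78,"claw":0.6}
  ]
}}

```text
clock: 11.1
tcp_pos: [0.5139, -0.2316, 0.2155]
tcp_rot: [0.93, 0.368, 0.002, 0.001]
force: [8.5, 2.4, 5.4]
opening: 0.0449
gripper_force: 25.0
```

Run:
```python
from h import *
s=telemetry.state();print({k:np.round(s[k],4) for k in('clock','qpos','tcp_pos','force','ft_torque','tau','opening')})
print(2*np.arctan2(s['tcp_rot'][1],s['tcp_rot'][0]))
```

```text
{'clock': np.float64(11.1), 'qpos': array([-0.4891,  0.3203,  1.4707,  0.0015,  1.3463,  0.3281]), 'tcp_pos': array([ 0.5139, -0.2316,  0.2155]), 'force': array([8.4648, 2.4362, 5.4032]), 'ft_torque': array([ 0.2367, -1.8499,  0.4313]), 'tau': array([ -3.4672, -51.3508, -30.4173,  -1.2782,   1.8724,   2.634 ]), 'opening': np.float64(0.0449)}
0.7532226857756141
```

The moment sensor disagrees with that reading. Counter-clockwise showed about 0 N·m, while clockwise now resists with 0.43 N·m and side force, so clockwise is the blocked direction and the joint torque is mostly joint friction. Going back counter-clockwise, further this time.

>>> {"op": "jog_arm", "data": {
  "plan": [
    {"tx":0,"ty":0,"tz":0,"ax":0,"ay":0,"az":-0.13,"claw":0.6},
    {"tx":0,"ty":0,"tz":0,"ax":0,"ay":0,"az":-0.26,"claw":0.6},
    {"tx":0,"ty":0,"tz":0,"ax":0,"ay":0,"az":-0.39,"claw":0.6},
    {"tx":0,"ty":0,"tz":0,"ax":0,"ay":0,"az":-0.52,"claw":0.6},
    {"tx":0,"ty":0,"tz":0,"ax":0,"ay":0,"az":-0.65,"claw":0.6},
    {"tx":0,"ty":0,"tz":0,"ax":0,"ay":0,"az":-0.78,"claw":0.6},
    {"tx":0,"ty":0,"tz":0,"ax":0,"ay":0,"az":-0.9,"claw":0.6},
    {"tx":0,"ty":0,"tz":0,"ax":0,"ay":0,"az":-0.9,"claw":0.6}
  ]
}}

```text
clock: 11.9
tcp_pos: [0.5124, -0.2321, 0.2151]
tcp_rot: [0.674, 0.738, -0.0, 0.0]
force: [0.1, 0.1, 6.4]
opening: 0.0449
gripper_force: 25.0
```

Run:
```python
from h import *
s=telemetry.state();print({k:np.round(s[k],4) for k in('clock','qpos','tcp_pos','force','ft_torque','tau','opening')})
print(2*np.arctan2(s['tcp_rot'][1],s['tcp_rot'][0]))
```

```text
{'clock': np.float64(11.9), 'qpos': array([-4.9020e-01,  3.2000e-01,  1.4720e+00, -4.0000e-04,  1.3487e+00,
       -5.8040e-01]), 'tcp_pos': array([ 0.5124, -0.2321,  0.2151]), 'force': array([0.0677, 0.1458, 6.3784]), 'ft_torque': array([-0.1905, -0.0228,  0.0645]), 'tau': array([  0.0751, -51.1246, -32.969 ,   0.2173,   0.1257,  -1.9974]), 'opening': np.float64(0.0449)}
1.661095721594508
```

No resistance over 0.9 rad, so counter-clockwise is right. I'll finish the turn.

>>> {"op": "jog_arm", "data": {
  "plan": [
    {"tx":0,"ty":0,"tz":0,"ax":0,"ay":0,"az":-0.13,"claw":0.6},
    {"tx":0,"ty":0,"tz":0,"ax":0,"ay":0,"az":-0.26,"claw":0.6},
    {"tx":0,"ty":0,"tz":0,"ax":0,"ay":0,"az":-0.39,"claw":0.6},
    {"tx":0,"ty":0,"tz":0,"ax":0,"ay":0,"az":-0.52,"claw":0.6},
    {"tx":0,"ty":0,"tz":0,"ax":0,"ay":0,"az":-0.65,"claw":0.6},
    {"tx":0,"ty":0,"tz":0,"ax":0,"ay":0,"az":-0.78,"claw":0.6},
    {"tx":0,"ty":0,"tz":0,"ax":0,"ay":0,"az":-0.78,"claw":0.6}
  ]
}}

```text
clock: 12.6
tcp_pos: [0.5125, -0.2323, 0.2152]
tcp_rot: [0.343, 0.939, -0.0, 0.001]
force: [-0.4, -0.4, 6.2]
opening: 0.045
gripper_force: 25.0
```

Run:
```python
from h import *
s=telemetry.state();print({k:np.round(s[k],4) for k in('clock','qpos','tcp_pos','force','ft_torque','tau','opening')})
print(2*np.arctan2(s['tcp_rot'][1],s['tcp_rot'][0]))
```

```text
{'clock': np.float64(12.6), 'qpos': array([-4.9040e-01,  3.2010e-01,  1.4718e+00, -5.0000e-04,  1.3483e+00,
       -1.3608e+00]), 'tcp_pos': array([ 0.5125, -0.2323,  0.2152]), 'force': array([-0.3921, -0.355 ,  6.2102]), 'ft_torque': array([-0.2725, -0.1936, -0.0272]), 'tau': array([  0.228 , -51.1611, -32.8844,   0.1294,   0.2564,  -2.1746]), 'opening': np.float64(0.045)}
2.4412891127621172
```

Turned 1.69 rad with no stop felt. Now a small trial lift of 6 mm, watching the force.

>>> {"op": "jog_arm", "data": {
  "plan": [
    {"tx":0,"ty":0,"tz":-0.3,"ax":0,"ay":0,"az":0,"claw":0.6},
    {"tx":0,"ty":0,"tz":-0.6,"ax":0,"ay":0,"az":0,"claw":0.6},
    {"tx":0,"ty":0,"tz":-0.6,"ax":0,"ay":0,"az":0,"claw":0.6}
  ]
}}

```text
clock: 12.9
tcp_pos: [0.5124, -0.2318, 0.2206]
tcp_rot: [0.345, 0.939, 0.0, -0.0]
force: [-0.5, -0.1, -1.0]
opening: 0.0454
gripper_force: 25.0
```

It lifts with only the cap's weight (-1 N). I'll lift fully and look.

>>> {"op": "jog_arm", "data": {
  "plan": [
    {"tx":0,"ty":0,"tz":-1,"ax":0,"ay":0,"az":0,"claw":0.6},
    {"tx":0,"ty":0,"tz":-2,"ax":0,"ay":0,"az":0,"claw":0.6},
    {"tx":0,"ty":0,"tz":-3.5,"ax":0,"ay":0,"az":0,"claw":0.6},
    {"tx":0,"ty":0,"tz":-5.5,"ax":0,"ay":0,"az":0,"claw":0.6},
    {"tx":0,"ty":0,"tz":-7.5,"ax":0,"ay":0,"az":0,"claw":0.6},
    {"tx":0,"ty":0,"tz":-7.5,"ax":0,"ay":0,"az":0,"claw":0.6},
    {"tx":0,"ty":0,"tz":-7.5,"ax":0,"ay":0,"az":0,"claw":0.6}
  ]
}}

```text
clock: 13.6
tcp_pos: [0.5124, -0.2319, 0.2953]
tcp_rot: [0.345, 0.939, -0.0, 0.0]
force: [-0.3, 0.7, -2.1]
opening: 0.0455
gripper_force: 25.0
```

Run:
```python
from h import *
s=telemetry.state();print({k:np.round(s[k],4) for k in('clock','qpos','tcp_pos','tcp_rot','force','opening')})
im,d=shot('side');a=cv2.resize(im[100:225,300:425,::-1],(500,500),interpolation=cv2.INTER_CUBIC)
cv2.imwrite('pics/c6.png',a)
# tray target: mid housing from deck mean, -x 116 mm
psi=-.2;ex=np.array([np.cos(psi),np.sin(psi)]);ey=np.array([-ex[1],ex[0]])
print('tray est',np.array([.5179,-.303])-.116*ex)
C=np.array([.5125,-.232]);
t0=np.array([.5179,-.303]);print('cap in machine',ex@(C-t0),ey@(C-t0))
```

```text
{'clock': np.float64(13.6), 'qpos': array([-0.4901,  0.2775,  1.3433, -0.    ,  1.5204, -1.356 ]), 'tcp_pos': array([ 0.5124, -0.2319,  0.2953]), 'tcp_rot': array([ 3.452e-01,  9.385e-01, -0.000e+00,  2.000e-04]), 'force': array([-0.2559,  0.7358, -2.1249]), 'opening': np.float64(0.0455)}
tray est [ 0.40421228 -0.27995436]
cap in machine -0.019397882006792117 0.06851191264043478
```

View pics/c6.png

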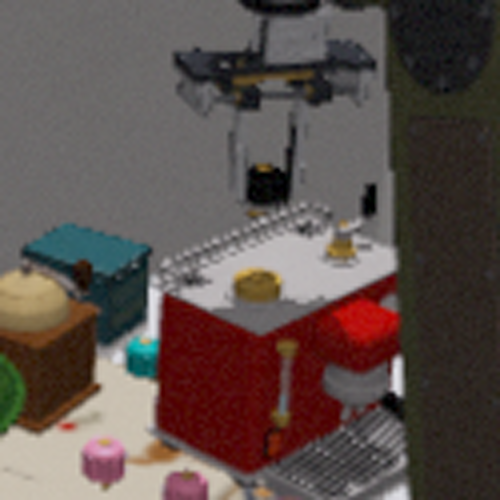

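The cap is in the gripper at crop (266,185) and the brass neck at (258,285) is bare. Now I'll carry it over the tray's left half, at about (0.409, -0.230), at the same height.

>>> {"op": "jog_arm", "data": {
  "plan": [
    {"tx":1,"ty":-0.8,"tz":0,"ax":0,"ay":0,"az":0,"claw":0.6},
    {"tx":2.4,"ty":-2,"tz":0,"ax":0,"ay":0,"az":0,"claw":0.6},
    {"tx":4,"ty":-3.3,"tz":0,"ax":0,"ay":0,"az":0,"claw":0.6},
    {"tx":5.6,"ty":-4.6,"tz":0,"ax":0,"ay":0,"az":0,"claw":0.6},
    {"tx":7,"ty":-5.7,"tz":0,"ax":0,"ay":0,"az":0,"claw":0.6},
    {"tx":8,"ty":-6.5,"tz":0,"ax":0,"ay":0,"az":0,"claw":0.6},
    {"tx":8,"ty":-6.5,"tz":0,"ax":0,"ay":0,"az":0,"claw":0.6},
    {"tx":8,"ty":-6.5,"tz":0,"ax":0,"ay":0,"az":0,"claw":0.6},
    {"tx":8,"ty":-6.5,"tz":0,"ax":0,"ay":0,"az":0,"claw":0.6}
  ]
}}

```text
clock: 14.55
tcp_pos: [0.4099, -0.2295, 0.2952]
tcp_rot: [0.345, 0.939, 0.0, -0.0]
force: [-0.4, -0.4, -1.8]
opening: 0.0451
gripper_force: 25.0
```

Run:
```python
from h import *
s=telemetry.state();print({k:np.round(s[k],4) for k in('clock','tcp_pos','dq','force','opening','gripper_force')})
im,d=shot('side');a=cv2.resize(im[100:225,300:425,::-1],(400,400),interpolation=cv2.INTER_CUBIC)
im,d=shot('top');b=cv2.resize(im[170:295,395:520,::-1],(400,400),interpolation=cv2.INTER_CUBIC)
cv2.imwrite('pics/c7.png',np.hstack([a,b]))
```

```text
{'clock': np.float64(14.55), 'tcp_pos': array([ 0.4099, -0.2295,  0.2952]), 'dq': array([ 0.001 ,  0.0005, -0.0018, -0.0008,  0.0007, -0.0016]), 'force': array([-0.3737, -0.3706, -1.8466]), 'opening': np.float64(0.0451), 'gripper_force': np.float64(24.9998)}
```

View pics/c7.png

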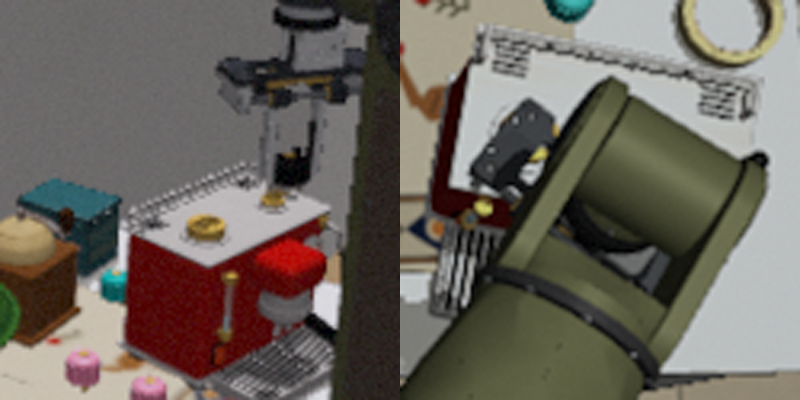

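The cap is held upright at left crop (292,165), ahead of the deck and about 9 cm above it. The tap peg is unmoved at right crop (758,160). In the tray frame the cap is at about x -5 mm, y +50 mm, well inside the limits, so I'm handing in.

```bash
python3 -c "
from workcell import manip
print(manip.hand_in())"
```

```text
the job is handed in; nothing more can be done
None
```

The job is handed in, with no verdict returned: the steam tap is open one full turn (about 6.35 rad by my measurement), the cap came off counter-clockwise (normal thread), and the gripper is holding it upright above the drip tray, clear of the machine; the arm stayed away from the mug, spoon, notebook and spice jar.

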